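Set spacers behind a tile and hold it flush in the squaring jig

ROBOT

A 6-joint arm with a two-finger parallel gripper is mounted at the origin on a cart in front of the work surface, level with it; the furniture and walls round the work are solid. World frame = base frame: x ahead of the robot, y to its left, z up, the work surface at z = 0. Lengths are in m, angles in degrees, forces in N, time in s.
With the tool pointing down it reaches from about 0.225 to 0.875 m from the base axis. Payload 3.4 kg.
Tool frame: the origin (TCP) lies between the finger pads; the fingertips stand 8 mm ahead of it and the grasp point (between the pads) lies 11 mm behind it; z points along the fingers, y is the line along which they close (so a half turn about z gives the same grasp; the last joint's range is limited). The gripper opens to 85 mm and grips with 20 to 120 N. Pads are 22 mm wide; open, the fingers measure 114 mm over their backs; the gripper's body (76 mm by 85 mm) begins 54 mm behind the grasp point. The pads swing forward as they close: fully open they stand 13 mm farther back than shut.
Start: joints at [-77.063, 15.808, 86.224, -0, 77.962, -6.933], TCP at [0.195, -0.541, 0.239] pointing down, gripper open.
Joint ranges: [-165.64, 165.64], [-43.16, 119.46], [12.63, 154.43], [-67.54, 247.53], [6.08, 155.33], [-154.97, 154.97]. Speed limits (degrees/s): [147.25, 147.25, 180, 180, 180, 180].

INTERFACE

Orientations are given as a 3x3 rotation matrix whose columns are the frame's x, y, z axes.
In Python, from rig import r, vision, workorder gives the robot as it stands.
- The arm moves only by the tool arm_command, never from a script. Its argument "increments" is a list of rows, each a list of 7 numbers: the shift along the tool's x, y, z in mm, then the turn, a rotation vector about the tool's x, y, z in rad, then the closure, from 0 (fully open) to 1 (shut). A call has exactly 5 rows; each row shifts and turns the commanded pose from where the row before left it, along the tool's axes as they then stand; what a row does not reach is not made up. A row lasts 1/10 s, in which the tool goes at most 50 mm and 8.59 degrees, less where a joint would pass 70% of its speed; a pose out of reach is approached as far as the arm can. A call is refused whole if a number of a shift passes 50 or a number of a turn 0.15, either way. A call with a gripper value outside its range is refused whole. The fingers move at their own pace and stop on an object; "squeeze" is the grip in N (left out, the last holds). Time passes only in rows, so rows that do not move let the fingers close, or fill a call up. It gives the time, the measured TCP pose, the force, the opening and the grip force at its end, in the units of the state.
- r.observe(): the state, without advancing time (a new reading comes with each control period).
- vision.snapshot(name): name is "scene" or "side" or "wrist"; returns a dict with "frame" (400x640x3 uint8, red, green, blue), "z_map" (400x640 float32, m along the optical axis (not along the pixel's ray), 0 where there is no reading), "fx", "fy", "cx", "cy" (pixels), "position" and "attitude" of the camera in the world; the wrist camera has in their place "tool_from_camera" (4x4, takes a point from camera to tool coordinates, whose origin is the TCP and whose axes are the flange's). Camera axes: x right, y down, z forward; pixel columns grow to the right and rows downward; lengths in m; the calibration is good to about 2 mm. A picture is of the moment at which its call begins: read the wrist's pose just before it.
- workorder.finish_job(): hands the job in; it is judged then, once.
The state is a dict: "time": time; "joint_pos": joint angles; "joint_vel": joint speeds; "joint_efforts": joint torques, N m; "tool_pos": TCP position; "orientation": TCP orientation; "ft_force": force on the tool from outside, world axes, zero at the start; "moment": the same for the moment, N m; "width": finger opening in m; "grip_force": force on a finger pad.
Only numpy, scipy, OpenCV 4.12 (cv2) and the standard library are available. Lean on these libraries where they do the work, as an engineer would, in place of code of your own. Each camera call takes 0.05 s, during which the arm holds its last target. There are 200 camera calls.

TASK

Set up the squaring jig: stand each of the two spacer blocks upright in the gap behind the white tile that matches its thickness, the thick one in the wide gap in front of the short stop and the thin one in the narrow gap in front of the long stop, each square in the middle of its stop, and let go of them. Then push the tile's front edge back with the fingertips until it sits flush and square against both spacers, with both spacers tight against their stops, and finish while still holding it pressed there. Leave the other things on the bench where they are.

Things in the scene. Friction and masses are not known exactly. Their poses are not given: they have to be found in the camera images.
- jig: Fixed squaring jig: grey metal bed 180 (x) x 170 (y) x 12 mm on the bench. Origin: centre of its underside; bed top 12 mm above it. +x points to the rear rail (front face at x = +80 mm, top 32 mm above the bench); the open front (-x) faces the robot. Low side lips (8 mm wide, 6 mm high) at y = +-81 mm, x = -70 to +50 mm. Turned up to 0.2 rad.
- stop_short: Fixed steel stop block on the jig's bed against the rear rail: 20 mm long (x), 50 mm wide (y), 20 mm high. Origin: bottom centre of its BACK face, at 12 mm above the bench; axes as the jig's, so its front face lies at x = -20 mm. It stands at the jig's y = +45 or -45 mm, at the other one from stop_long. The gap from it to the tile is the wide one (about 31 to 37 mm at the start).
- stop_long: Fixed steel stop block like stop_short but 34 mm long: front face at x = -34 mm from its origin (bottom centre of its back face). 50 mm wide, 20 mm high. The gap between it and the tile is the narrow one (about 17 to 23 mm at the start), too narrow for the thick spacer.
- tile: Loose white glazed ceramic tile, 80 (x) x 130 (y) x 14 mm, about 0.25 kg, flat on the jig's bed in front of the stops. Origin: centre of its underside; axes within 0.03 rad of the jig's at the start; front edge at x = -40, back edge at x = +40 mm. Slippery (friction about 0.2): it slides under 1 N, with the spacers 3 N. Pressed home its origin is at x = -6 mm of the jig.
- spacer_thick: Loose spacer block standing on the bench, about 0.12 kg: steel foot 26 mm thick (x), 24 mm wide (y), 20 mm high, with an upright grey plastic grip tab above its middle, 10 mm (x) x 20 mm (y), from 20 to 55 mm height. Origin: centre of its underside, z up. The same either way round.
- spacer_thin: Loose spacer block standing on the bench, about 0.08 kg, like spacer_thick but its steel foot is only 12 mm thick (x); foot 24 mm wide (y) and 20 mm high, grey grip tab 10 x 20 mm from 20 to 55 mm height. Origin: centre of its underside, z up.
- tee_piece: Bystander: white tee fitting 37x60x14 mm lying on the bench; origin: centre of its underside. Leave alone.
- brass_union: Bystander: brass pipe union 22x44x19 mm; origin: centre of its underside. Leave alone.
- stopwatch: Bystander: black stopwatch 61x54x16 mm; origin: centre of its underside. Leave alone.
- spanner: Bystander: open-ended spanner 34x169x6 mm, long along its y, lying near the bench's front edge; origin: centre of its underside. Leave alone.
- filter_cassette: Bystander: round filter cassette, 40 mm across, 38 mm high, near the bench's front edge; origin: centre of its underside. Leave alone.
Mind the look-alikes: they are no part of the job. Leave any turquoise look-alike of the spacer_thin alone.

How it is judged:
By the outcome, as a careful person would: the job done as asked, in the order asked, and still so for the second after the job is handed in, while the arm keeps its last pose, push and grip.
It also fails if it takes over 70 s, if anything falls off the work surface, if the arm or the gripper's body presses on something with over 40 N, if the wrist force passes 120 N, or if a joint passes its speed limit or range.

## Working session

There is one attempt and no reset: what is moved stays moved. The work goes in short steps, Python scripts to look and compute and a tool call to move; the robot and the scene stay as the last step left them, time stands still between calls to the robot, and variables do not carry over. Pictures are saved under pics/ and viewed, at most 10 in all, crops included, and the job is handed in when it is done.

Besides the shell and the picture viewer there is one more tool, called after "Call:" as name([rows], argument=value, ...), one row to a line, values as JSON. arm_command: Moves the arm, as the interface text tells. Its arguments: {"type":"object","properties":{"increments":{"type":"array","items":{"type":"array","items":{"type":"number"}}},"squeeze":{"type":"number"}},"required":["increments"]}

```bash
mkdir -p pics
cat > h.py <<'E'
import numpy as np, cv2
from rig import r, vision, workorder
def snap(n):
    s=r.observe(); d=vision.snapshot(n)
    if n=="wrist":
        T=np.eye(4); T[:3,:3]=np.array(s["orientation"]); T[:3,3]=s["tool_pos"]
        C=T@np.array(d["tool_from_camera"])
    else:
        C=np.eye(4); C[:3,:3]=np.array(d["attitude"]).reshape(3,3); C[:3,3]=d["position"]
    z=d["z_map"]; v,u=np.mgrid[:z.shape[0],:z.shape[1]]
    P=np.stack([(u-d["cx"])/d["fx"]*z,(v-d["cy"])/d["fy"]*z,z],-1)@C[:3,:3].T+C[:3,3]
    P[z==0]=np.nan
    return d,P
def save(f,img): cv2.imwrite("pics/"+f,cv2.cvtColor(img,cv2.COLOR_RGB2BGR))
E
python3 - <<'E'
from h import *
print(r.observe())
for n in("scene","side"):
    d,P=snap(n); save(n+"1.png",d["frame"]); np.savez(n+"1.npz",P=P,f=d["frame"]); print(n,d["position"],d["attitude"],d["fx"])
E
```

```text
{'time': 0.0, 'joint_pos': array([-7.70623623e+01,  1.58492693e+01,  8.62948045e+01,  1.89239427e-03,
        7.79617541e+01, -6.93183707e+00]), 'joint_vel': array([-0.01976581,  0.111552  , -0.01784455, -0.0652587 ,  0.0195067 ,
       -0.01013786]), 'joint_efforts': array([-1.52579822e-03, -4.16778481e+01, -2.45809937e+01, -2.68053263e-04,
        1.09683917e-02,  2.71574788e-05]), 'tool_pos': array([ 0.19533134, -0.54026978,  0.23842619]), 'orientation': array([[ 9.40471736e-01,  3.39871692e-01, -3.82053522e-04],
       [ 3.39871811e-01, -9.40470034e-01,  1.80738890e-03],
       [ 2.54970435e-04, -1.82964740e-03, -9.99998294e-01]]), 'ft_force': array([-1.20428933,  0.37437006, -0.18657032]), 'moment': array([0.0073031 , 0.00489596, 0.02614741]), 'grip_force': 0.0, 'width': 0.08525142446367011}
scene [ 0.08035661 -0.51923336  0.93437288] [[ 0.70495183 -0.55456368  0.44215613]
 [-0.70901309 -0.53472387  0.45975082]
 [-0.01852967 -0.63759667 -0.77014748]] 458.53942313423823
side [0.08919285 0.79426505 0.54771315] [[-0.86917912 -0.2316846   0.43686371]
 [-0.49442446  0.42234304 -0.75971758]
 [-0.00849148 -0.87632677 -0.48164229]] 463.55007815152993
```

View pics/scene1.png

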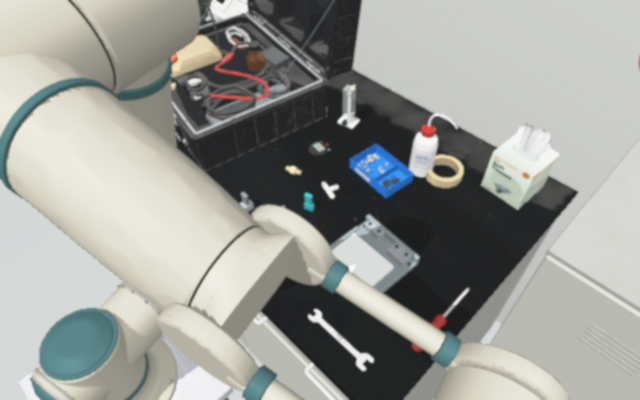

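View pics/side1.png

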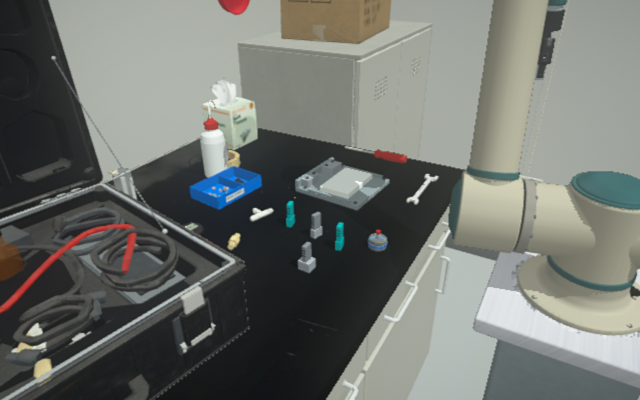

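Candidates in the side view are: the grey spacer with the wide foot at (307,258), the grey one with the narrow foot at (316,224), and turquoise look-alikes at (291,214) and (340,237), which I leave alone. The filter cassette is at (377,240), the jig at (342,185) and the tee at (261,213). I choose the two grey ones. Next come rough positions and a close crop.

Run:
```python
from h import *
Z=np.load("side1.npz");P=Z["P"];f=Z["f"]
save("crop1.png",cv2.resize(f[140:290,220:420],None,fx=4,fy=4,interpolation=cv2.INTER_CUBIC)[:600])
for n,(u,v) in dict(thick=(307,247),thickfoot=(308,265),thin=(316,216),thinfoot=(317,231),tq1=(291,207),tq2=(340,230),cass=(377,240),tile=(348,180),jigc=(340,203),stop1=(312,178),stop2=(340,166),spanner=(424,188)).items():
    print(n,np.nanmedian(P[v-1:v+2,u-1:u+2].reshape(-1,3),0).round(3))
```

```text
thick [0.46  0.181 0.05 ]
thickfoot [0.453 0.189 0.016]
thin [0.5   0.077 0.05 ]
thinfoot [0.498 0.075 0.012]
tq1 [0.572 0.06  0.043]
tq2 [0.436 0.094 0.044]
cass [0.369 0.059 0.022]
tile [ 0.536 -0.153  0.024]
jigc [ 0.518 -0.071  0.003]
stop1 [ 0.619 -0.114  0.027]
stop2 [ 0.597 -0.225  0.019]
spanner [ 0.368 -0.245  0.   ]
```

View pics/crop1.png

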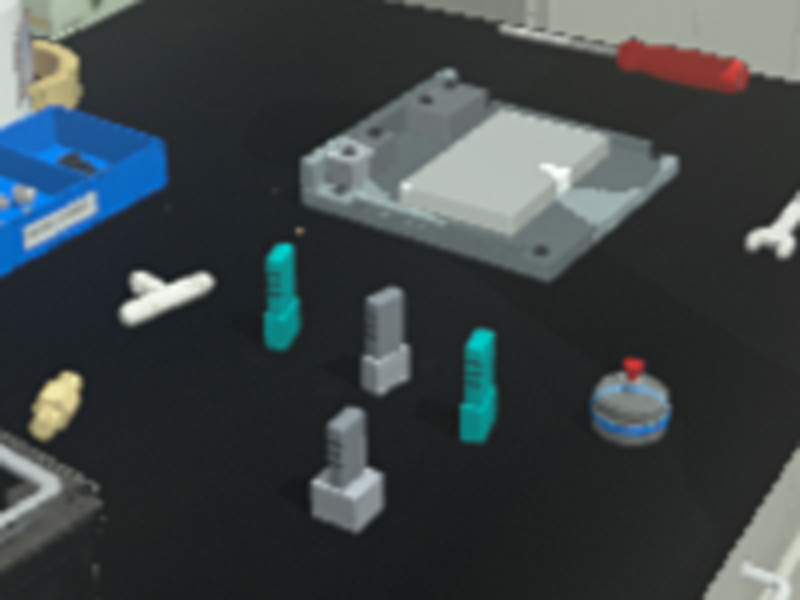

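The crop shows the thick grey spacer at crop (347,475), the thin grey one at (386,345) and turquoise ones at (282,300) and (478,390). The long stop is on the -y side, at crop (445,105). The short stop is on the +y side, at (370,150). Next I move over the jig for a wrist view.

Call:
arm_command([
  [40, -25, 0, 0, 0, 0.14, 0],
  [36, -32, 0, 0, 0, 0.14, 0],
  [31, -37, -5, 0, 0, 0.067, 0],
  [30, -39, -5, 0, 0, 0, 0],
  [30, -39, -5, 0, 0, 0, 0],
])

```text
time: 0.6
tool_pos: [0.3423, -0.3462, 0.2541]
orientation: [[1.0, -0.001, -0.0], [-0.001, -1.0, 0.001], [-0.0, -0.001, -1.0]]
ft_force: [0.6, 0.5, 0.1]
width: 0.0853
grip_force: 0.0
```

Call:
arm_command([
  [30, -39, -5, 0, 0, 0, 0],
  [30, -39, -5, 0, 0, 0, 0],
  [25, -39, 0, 0, 0, 0, 0],
  [20, -39, 0, 0, 0, 0, 0],
  [0, 0, 0, 0, 0, 0, 0],
])

```text
time: 1.1
tool_pos: [0.4483, -0.1871, 0.264]
orientation: [[1.0, 0.006, 0.001], [0.006, -1.0, 0.003], [0.001, -0.003, -1.0]]
ft_force: [-0.9, -0.6, -0.8]
width: 0.0853
grip_force: 0.0
```

Run:
```python
from h import *
s=r.observe();print(s["time"],s["tool_pos"],s["orientation"],s["ft_force"])
d,P=snap("wrist"); save("w1.png",d["frame"]); np.savez("w1.npz",P=P,f=d["frame"]);print(d["tool_from_camera"],d["fx"])
```

```text
1.1 [ 0.44832281 -0.18714672  0.26403896] [[ 9.99979854e-01  6.31702434e-03  6.21818781e-04]
 [ 6.31506984e-03 -9.99975265e-01  3.09651757e-03]
 [ 6.41364178e-04 -3.09252835e-03 -9.99995012e-01]] [-0.91789903 -0.58247437 -0.7874511 ]
[[-4.29382683e-04 -9.52598597e-01 -3.04229730e-01  7.89652806e-02]
 [ 9.99999267e-01 -7.53527256e-04  9.48055402e-04  2.65607656e-04]
 [-1.13236164e-03 -3.04229100e-01  9.52598222e-01 -1.34282066e-01]
 [ 0.00000000e+00  0.00000000e+00  0.00000000e+00  1.00000000e+00]] 343.9689779202231
```

View pics/w1.png

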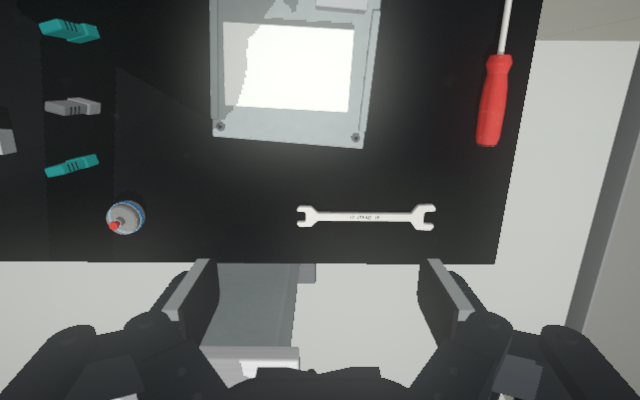

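The wrist camera looks back towards the robot. The jig is cut off at the top, with the tile at (288,67) and the spacers at (73,106) and (5,142). I move forward and left to fit everything in one view.

Call:
arm_command([
  [30, -35, -5, 0, 0, 0, 0],
  [30, -35, -5, 0, 0, 0, 0],
  [30, -35, -5, 0, 0, 0, 0],
  [30, -35, 0, 0, 0, 0, 0],
  [0, 0, 0, 0, 0, 0, 0],
])

```text
time: 1.65
tool_pos: [0.5697, -0.0495, 0.2785]
orientation: [[1.0, 0.003, 0.001], [0.003, -1.0, 0.002], [0.002, -0.002, -1.0]]
ft_force: [-0.5, -0.1, -0.4]
width: 0.0855
grip_force: 0.0
```

Call:
arm_command([
  [0, 0, 0, 0, 0, 0, 0],
  [0, 0, 0, 0, 0, 0, 0],
  [0, 0, 0, 0, 0, 0, 0],
  [0, 0, 0, 0, 0, 0, 0],
  [0, 0, 0, 0, 0, 0, 0],
])

```text
time: 2.15
tool_pos: [0.5663, -0.0529, 0.2795]
orientation: [[1.0, -0.002, 0.0], [-0.002, -1.0, -0.0], [0.0, 0.0, -1.0]]
ft_force: [-0.2, 0.7, 0.1]
width: 0.0852
grip_force: 0.0
```

Run:
```python
from h import *
s=r.observe();print(s["time"],s["tool_pos"],s["orientation"],s["ft_force"])
d,P=snap("wrist"); save("w2.png",d["frame"]); np.savez("w2.npz",P=P,f=d["frame"])
# min-area rects by height band clusters
z=P[...,2]
g=P[::]
for lo,hi,nm in((.022,.029,"tile/steelfoot"),(.029,.036,"stops/rail tops"),(.045,.065,"tabs"),(.014,.024,"feet")):
    m=((z>lo)&(z<hi)&(P[...,0]>.3)&(P[...,0]<.75)&(abs(P[...,1]+.05)<.33)).astype(np.uint8)
    m=cv2.morphologyEx(m,cv2.MORPH_OPEN,np.ones((2,2),np.uint8))
    n,L,S,_=cv2.connectedComponentsWithStats(m)
    for i in range(1,n):
        if S[i,4]<25: continue
        q=P[L==i]; rc=cv2.minAreaRect((q[:,:2]*1000).astype(np.float32))
        print(nm,S[i],q.mean(0).round(4),[np.round(a,1) for a in rc],d["frame"][L==i].mean(0).round())
```

```text
2.15 [ 0.56632025 -0.05292226  0.2795227 ] [[ 9.99998600e-01 -1.65194012e-03  2.66199937e-04]
 [-1.65186906e-03 -9.99998600e-01 -2.66947521e-04]
 [ 2.66640545e-04  2.66507420e-04 -9.99999929e-01]] [-0.20112664  0.66460915  0.07699086]
tile/steelfoot [435  99   6  24  49] [ 0.6187 -0.1842  0.0289] [array([ 618.8, -184.2]), array([ 1.2, 24.5]), np.float64(85.0)] [136. 140. 139.]
tile/steelfoot [ 348  141  119   72 7398] [nan nan nan] [array([ 538.1, -158.8]), array([135.4,  84.4]), np.float64(85.4)] [254. 254. 254.]
tile/steelfoot [588 165  12  14 118] [ 0.5492 -0.376   0.0226] [array([ 544.1, -383.7]), array([34.5, 15.5]), np.float64(58.5)] [218.  87.  80.]
tile/steelfoot [573 181  22  57 590] [nan nan nan] [array([ 494.3, -380. ]), array([85. , 16.9]), np.float64(18.6)] [217.  87.  80.]
tile/steelfoot [212 205  13   8  37] [0.5063 0.0648 0.0259] [array([506.1,  64.7]), array([16.3,  5.8]), np.float64(43.5)] [122. 126. 127.]
tile/steelfoot [125 236  17   8  52] [0.4671 0.1722 0.0264] [array([466.4, 172.9]), array([18.1, 10.9]), np.float64(38.8)] [114. 118. 119.]
tile/steelfoot [202 25
[... 2219 characters left out ...]
ay([27.7, 17.3]), np.float64(26.4)] [134. 138. 139.]
feet [335 220   7   6  30] [ 0.4821 -0.0785  0.0144] [array([482. , -78.5]), array([ 6.1, 10.3]), np.float64(50.7)] [143. 147. 148.]
feet [124 227  24  21 274] [0.4677 0.1729 0.0179] [array([459.8, 175.1]), array([37.3, 23.1]), np.float64(2.9)] [143. 147. 147.]
feet [454 228   7   7  35] [ 0.4698 -0.2292  0.0141] [array([ 469.6, -229. ]), array([11.4,  7.7]), np.float64(24.1)] [148. 154. 153.]
feet [201 248  20  10  98] [0.4441 0.0807 0.0192] [array([436.9,  82.3]), array([22.4, 21. ]), np.float64(11.8)] [ 47. 142. 139.]
feet [231 287  28  26 491] [nan nan nan] [array([367.9,  42.4]), array([51.7, 35.2]), np.float64(20.9)] [149. 152. 151.]
```

View pics/w2.png

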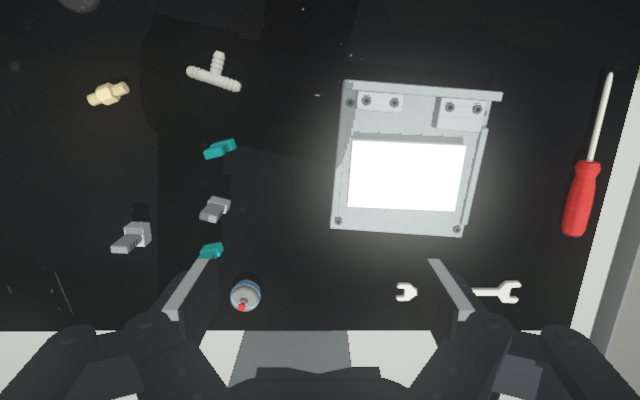

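The wrist view shows the jig at about (415,160), with the short stop at (380,102) and the long stop at (463,113). The thin grey spacer is at (215,209), the thick one at (133,237), and the turquoise ones at (219,149) and (211,250). Next is a closer look at the spacers.

Call:
arm_command([
  [-27, -36, 16, 0, 0, 0, 0],
  [-27, -36, 16, 0, 0, 0, 0],
  [-27, -36, 16, 0, 0, 0, 0],
  [-27, -36, 16, 0, 0, 0, 0],
  [-27, -36, 16, 0, 0, 0, 0],
])

```text
time: 2.7
tool_pos: [0.4306, 0.1289, 0.199]
orientation: [[1.0, -0.001, 0.001], [-0.001, -1.0, 0.0], [0.001, -0.0, -1.0]]
ft_force: [1.0, 0.2, 0.2]
width: 0.0854
grip_force: 0.0
```

Call:
arm_command([
  [0, 0, 0, 0, 0, 0, 0],
  [0, 0, 0, 0, 0, 0, 0],
  [0, 0, 0, 0, 0, 0, 0],
  [0, 0, 0, 0, 0, 0, 0],
  [0, 0, 0, 0, 0, 0, 0],
])

```text
time: 3.2
tool_pos: [0.4329, 0.1272, 0.1996]
orientation: [[1.0, -0.002, 0.001], [-0.002, -1.0, -0.0], [0.001, 0.0, -1.0]]
ft_force: [-0.8, -0.6, -0.4]
width: 0.0854
grip_force: 0.0
```

```bash
cat > fit.py <<'E'
from h import *
def bands(P,f,x,y,rad,bs):
    m0=(np.hypot(P[...,0]-x,P[...,1]-y)<rad)
    for lo,hi in bs:
        m=m0&(P[...,2]>lo)&(P[...,2]<hi)
        q=P[m]
        if len(q)<10: print(lo,hi,len(q)); continue
        rc=cv2.minAreaRect((q[:,:2]*1000).astype(np.float32))
        print(lo,hi,len(q),q.mean(0).round(4),[np.round(a,1) for a in rc])
E
python3 - <<'E'
from fit import *
s=r.observe();print(s["time"],s["tool_pos"],s["orientation"].round(3))
d,P=snap("wrist"); save("w3.png",d["frame"]); np.savez("w3.npz",P=P,f=d["frame"])
for x,y in((.498,.072),(.46,.178)): bands(P,0,x,y,.035,((.051,.062),(.025,.05),(.016,.024),(.004,.015)))
E
```

```text
3.2 [0.43291177 0.12715187 0.19963854] [[ 1.    -0.002  0.001]
 [-0.002 -1.    -0.   ]
 [ 0.001  0.    -1.   ]]
0.051 0.062 328 [0.5042 0.0711 0.0544] [array([504.1,  70.7]), array([19.9, 10. ]), np.float64(74.8)]
0.025 0.05 62 [0.5059 0.0799 0.0384] [array([503. ,  77.2]), array([15.1,  6.8]), np.float64(35.4)]
0.016 0.024 86 [0.5044 0.0773 0.0196] [array([504.2,  70.9]), array([23.5, 11.9]), np.float64(74.7)]
0.004 0.015 24 [0.5069 0.0813 0.0096] [array([500.5,  74.9]), array([24.6,  9.6]), np.float64(47.5)]
0.051 0.062 302 [0.465  0.1771 0.0542] [array([464.7, 177.3]), array([19.6, 10. ]), np.float64(88.6)]
0.025 0.05 133 [0.4681 0.1741 0.038 ] [array([468.2, 175.4]), array([20.9,  7.5]), np.float64(63.6)]
0.016 0.024 386 [0.4687 0.1753 0.0195] [array([464.7, 177.5]), array([24. , 26.2]), np.float64(87.6)]
0.004 0.015 66 [0.4715 0.1711 0.0098] [array([469.8, 170.5]), array([33.9, 16.3]), np.float64(37.8)]
```

View pics/w3.png

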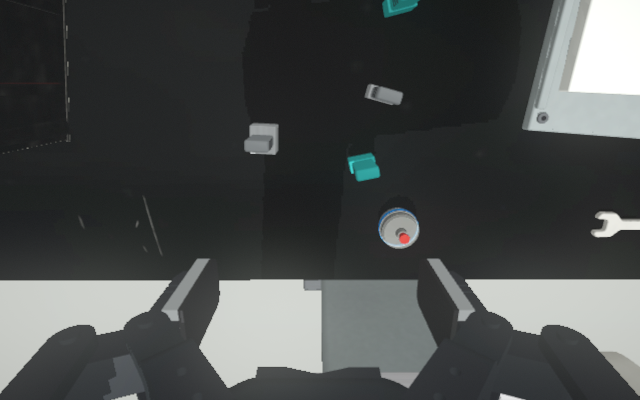

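The thick spacer is at (464.7, 177.4) mm, turned about -2°, with foot 24×26 as described. The thin one is at (504.1, 70.8), turned about -15°, with foot 24×12. I pick the thick one first.

Call:
arm_command([
  [16, -25, 20, 0, 0, 0.033, 0],
  [16, -25, 25, 0, 0, 0, 0],
  [0, 0, 20, 0, 0, 0, 0],
  [0, 0, 0, 0, 0, 0, 0],
  [0, 0, 0, 0, 0, 0, 0],
])

```text
time: 3.75
tool_pos: [0.4647, 0.1769, 0.1343]
orientation: [[0.999, -0.034, -0.001], [-0.034, -0.999, -0.0], [-0.001, 0.001, -1.0]]
ft_force: [0.2, 1.6, 0.5]
width: 0.0852
grip_force: 0.0
```

Run:
```python
from fit import *
s=r.observe();print(s["tool_pos"],s["orientation"].round(4))
d,P=snap("wrist")
bands(P,0,.4647,.1774,.035,((.051,.062),(.016,.024)))
print(r.observe()["tool_pos"])
```

```text
[0.46465394 0.17694754 0.13426938] [[ 9.994e-01 -3.380e-02 -1.000e-03]
 [-3.380e-02 -9.994e-01 -5.000e-04]
 [-9.000e-04  5.000e-04 -1.000e+00]]
0.051 0.062 431 [0.4655 0.1775 0.0542] [array([465.1, 177.4]), array([19.5,  9.6]), np.float64(88.5)]
0.016 0.024 475 [0.4724 0.1773 0.0196] [array([465.2, 177.5]), array([23.8, 25.2]), np.float64(87.8)]
[0.46512397 0.17701951 0.1350011 ]
```

Well aligned. I descend to TCP z of about 36 mm and close.

Call:
arm_command([
  [0, 0, 35, 0, 0, 0, 0],
  [0, 0, 35, 0, 0, 0, 0],
  [0, 0, 28, 0, 0, 0, 0],
  [0, 0, 0, 0, 0, 0, 0],
  [0, 0, 0, 0, 0, 0, 0.7],
], squeeze=40)

```text
time: 4.3
tool_pos: [0.4655, 0.1772, 0.0375]
orientation: [[0.999, -0.034, 0.002], [-0.034, -0.999, 0.0], [0.002, -0.0, -1.0]]
ft_force: [-0.8, 0.8, -0.8]
width: 0.0733
grip_force: 0.0
```

Call:
arm_command([
  [0, 0, 0, 0, 0, 0, 1],
  [0, 0, 0, 0, 0, 0, 1],
  [0, 0, 0, 0, 0, 0, 1],
  [0, 0, 0, 0, 0, 0, 1],
  [0, 0, 0, 0, 0, 0, 1],
])

```text
time: 4.8
tool_pos: [0.4653, 0.1777, 0.0374]
orientation: [[0.999, -0.033, 0.002], [-0.033, -0.999, 0.0], [0.002, -0.0, -1.0]]
ft_force: [-0.3, -0.4, 5.9]
width: 0.0191
grip_force: 39.1
```

Call:
arm_command([
  [0, 0, -40, 0, 0, 0, 1],
  [0, 0, -50, 0, 0, 0, 1],
  [0, 10, -50, 0, 0, 0, 1],
  [5, 40, -20, 0, 0, 0, 1],
  [10, 45, 0, 0, 0, 0.02, 1],
])

```text
time: 5.3
tool_pos: [0.4784, 0.0823, 0.1995]
orientation: [[0.999, -0.05, 0.009], [-0.05, -0.999, 0.001], [0.009, -0.001, -1.0]]
ft_force: [0.1, -0.1, -1.7]
width: 0.0189
grip_force: 39.8
```

Call:
arm_command([
  [12, 46, 0, 0, 0, 0.02, 1],
  [12, 46, 0, 0, 0, 0.02, 1],
  [12, 46, 0, 0, 0, 0, 1],
  [12, 46, 0, 0, 0, 0, 1],
  [12, 46, 0, 0, 0, 0, 1],
])

```text
time: 5.8
tool_pos: [0.5173, -0.1537, 0.1954]
orientation: [[0.996, -0.093, 0.0], [-0.093, -0.996, 0.0], [0.0, -0.0, -1.0]]
ft_force: [0.8, 0.9, -1.4]
width: 0.019
grip_force: 39.8
```

Call:
arm_command([
  [0, 0, 0, 0, 0, 0, 1],
  [0, 0, 0, 0, 0, 0, 1],
  [0, 0, 0, 0, 0, 0, 1],
  [0, 0, 0, 0, 0, 0, 1],
  [0, 0, 0, 0, 0, 0, 1],
])

```text
time: 6.3
tool_pos: [0.5174, -0.1506, 0.1955]
orientation: [[0.996, -0.091, -0.0], [-0.091, -0.996, 0.0], [-0.0, -0.0, -1.0]]
ft_force: [0.7, 0.3, -1.1]
width: 0.0191
grip_force: 39.9
```

Run:
```python
from fit import *
s=r.observe();print(s["time"],s["tool_pos"],s["orientation"].round(4),s["width"],s["grip_force"],s["ft_force"])
d,P=snap("wrist"); save("w4.png",d["frame"]); np.savez("w4.npz",P=P,f=d["frame"])
```

```text
6.3 [ 0.51742795 -0.15055804  0.19546621] [[ 9.958e-01 -9.120e-02 -0.000e+00]
 [-9.120e-02 -9.958e-01  1.000e-04]
 [-0.000e+00 -1.000e-04 -1.000e+00]] 0.019126833664357117 39.887768626213074 [ 0.71738086  0.26304558 -1.05841628]
```

View pics/w4.png

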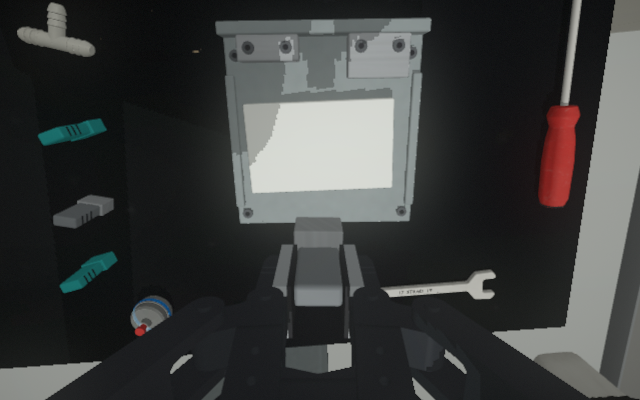

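The view shows the rail at row 27, the short stop at (268,47), the long stop at (379,55) and the tile at (320,147), with the thick spacer held at (318,260). Next I fit the jig, stops and tile.

```bash
cat > jig.py <<'E'
from h import *
def rect(q):
    rc=cv2.minAreaRect((q*1000).astype(np.float32)); return [np.round(a,2) for a in rc]
def edges(Q,m,ax,lo,hi,side):
    # line fit of extreme coord (1-ax... ) along axis ax in [lo,hi] bins
    q=Q[m]; o=1-ax; b=np.arange(lo,hi,.002); pts=[]
    for a in b:
        k=q[(q[:,ax]>=a)&(q[:,ax]<a+.002),o]
        if len(k)>3: pts.append((a+.001, np.sort(k)[-2] if side>0 else np.sort(k)[1]))
    pts=np.array(pts)
    for _ in range(4):
        c=np.polyfit(*pts.T,1); e=pts[:,1]-np.polyval(c,pts[:,0]); s=max(e.std()*1.8,.0006); pts=pts[abs(e)<=s]
    return c,len(pts)
def analyse(P,th=-.085,O=(.545,-.155)):
    c,s=np.cos(th),np.sin(th); R=np.array([[c,s],[-s,c]])  # world->guess frame
    Q=(P[...,:2]-np.array(O))@R.T; z=P[...,2]
    box=(abs(Q[...,0])<.12)&(abs(Q[...,1])<.10)
    return Q,z,box,R
E
python3 - <<'E'
from jig import *
P=np.load("w4.npz")["P"]; Q,z,box,R=analyse(P)
for a,b in((.010,.015),(.016,.020),(.023,.029),(.030,.035)): print(a,b,(box&(z>a)&(z<b)).sum(), z[box&(z>a)&(z<b)].mean())
top=box&(z>.029)&(z<.036)
tile=box&(z>.022)&(z<.029)&(Q[...,0]<.045)
q=Q[top]; print("top hist x",np.histogram(q[:,0],np.arange(.02,.12,.004)))
for nm,y0,y1 in(("short",.025,.068),("long",-.068,-.025)):
    print(nm,"front",edges(Q,top,1,y0,y1,-1))
    m=top&(Q[...,0]<.07)&(Q[...,0]>.03)&(Q[...,1]*(1 if nm=="short" else -1)>0)
    print(nm,"ylim",np.percentile(Q[m][:,1],[.5,2,98,99.5]).round(4), rect(Q[m]))
print("tile back",edges(Q,tile,1,-.06,.06,1)); print("tile front",edges(Q,tile,1,-.06,.06,-1)); print("tile l/r",edges(Q,tile,0,-.04,.02,1),edges(Q,tile,0,-.04,.02,-1),rect(Q[tile]))
bed=box&(z>.009)&(z<.040); print("bed front",edges(Q,bed,1,-.07,.07,-1),"sides",edges(Q,bed,0,-.07,.04,1),edges(Q,bed,0,-.07,.04,-1))
print("rail rear",edges(Q,top,1,-.075,.075,1))
E
```

```text
0.01 0.015 14535 0.01177795295637706
0.016 0.02 2420 0.01758062774464844
0.023 0.029 13131 0.025662441956186742
0.03 0.035 7113 0.03187035379832114
top hist x (array([   0,    0,    0,    0,    0,    0,    0,    0,    0,  247,  306,
        323,  508,  630,  691,  633,  677,  900, 1198, 1186,  125,    0,
          0,    0]), array([0.02 , 0.024, 0.028, 0.032, 0.036, 0.04 , 0.044, 0.048, 0.052,
       0.056, 0.06 , 0.064, 0.068, 0.072, 0.076, 0.08 , 0.084, 0.088,
       0.092, 0.096, 0.1  , 0.104, 0.108, 0.112, 0.116]))
short front (array([-0.00589239,  0.07066912]), 21)Traceback (most recent call last):
  File "<stdin>", line 10, in <module>
    return _quantile_unchecked(
        a, q, axis, out, overwrite_input, method, keepdims, weights)
    return _ureduce(a,
                    func=_quantile_ureduce_func,
    ...<5 lines>...
                    overwrite_input=overwrite_input,
                    method=method)
    r = func(a, **kwargs)
    result = _quantile(arr,
                       quantiles=q,
    ...<2 lines>...
                       out=out,
                       weights=wgt)
    slices_having_nans = np.isnan(arr[-1, ...])
                                  ~~~^^^^^^^^^
IndexError: index -1 is out of bounds for axis 0 with size 0
```

```bash
cat > run.py <<'E'
from jig import *
def report(P):
    Q,z,box,R=analyse(P)
    top=box&(z>.029)&(z<.036)
    tile=box&(z>.022)&(z<.029)&(Q[...,0]<.045)
    for nm,y0,y1 in(("short",.028,.064),("long",-.064,-.028)):
        print(nm,"front",edges(Q,top,1,y0,y1,-1))
        sg=1 if nm=="short" else -1
        m=top&(Q[...,0]<.086)&(Q[...,1]*sg>0)
        print(nm,"sides",edges(Q,m,0,.074 if sg>0 else .060,.086,1),edges(Q,m,0,.074 if sg>0 else .060,.086,-1))
    print("tile back",edges(Q,tile,1,-.06,.06,1)); print("tile front",edges(Q,tile,1,-.06,.06,-1)); print("tile l/r",edges(Q,tile,0,-.04,.02,1),edges(Q,tile,0,-.04,.02,-1),rect(Q[tile]))
    bed=box&(z>.009)&(z<.040); print("bed front",edges(Q,bed,1,-.07,.07,-1),"sides",edges(Q,bed,0,-.07,.04,1),edges(Q,bed,0,-.07,.04,-1))
    print("rail rear",edges(Q,top,1,-.075,.075,1))
    return Q,z,box,R
if __name__=="__main__": report(np.load("w4.npz")["P"])
E
python3 run.py
```

```text
short front (array([-0.00366609,  0.0705389 ]), 18)
short sides (array([0.01576253, 0.06524697]), 6) (array([-0.02646281,  0.01973691]), 6)
long front (array([0.00690785, 0.05768752]), 18)
long sides (array([ 0.00900238, -0.02395557]), 13) (array([ 0.01419303, -0.07321479]), 13)
tile back (array([-0.0367225 ,  0.03808238]), 60)
tile front (array([-0.03685224, -0.04061233]), 54)
tile l/r (array([0.03812339, 0.06447506]), 29) (array([ 0.03626314, -0.06410334]), 28) [array([-1.74,  0.08]), array([ 80.37, 130.44]), np.float64(2.05)]
bed front (array([-0.00258129, -0.07612588]), 70) sides (array([0.00960463, 0.08063655]), 46) (array([ 0.00385839, -0.08747988]), 48)
rail rear (array([-0.00749129,  0.09999632]), 75)
```

Jig yaw is about -0.0795 rad, and the gaps are about 34 mm (wide) and 18 mm (narrow), which agrees with the description. Place targets in the world frame are thick (0.6022, -0.1176) and thin (0.5897, -0.2067).

Call:
arm_command([
  [27, -13.6, 20, 0, 0, -0.012, 1],
  [27, -13.6, 30, 0, 0, 0, 1],
  [27.4, -13.4, 35, 0, 0, 0, 1],
  [0, 0, 5, 0, 0, 0, 1],
  [0, 0, 0, 0, 0, 0, 1],
])

```text
time: 6.85
tool_pos: [0.6011, -0.1171, 0.1035]
orientation: [[0.997, -0.079, -0.004], [-0.079, -0.997, 0.001], [-0.004, -0.001, -1.0]]
ft_force: [-0.9, -0.6, -0.0]
width: 0.0193
grip_force: 39.9
```

Call:
arm_command([
  [0, 0, 0, 0, 0, 0, 1],
  [0, 0, 0, 0, 0, 0, 1],
  [0, 0, 0, 0, 0, 0, 1],
  [0, 0, 0, 0, 0, 0, 1],
  [0, 0, 0, 0, 0, 0, 1],
])

```text
time: 7.35
tool_pos: [0.6021, -0.1187, 0.106]
orientation: [[0.997, -0.082, 0.001], [-0.082, -0.997, -0.0], [0.001, 0.0, -1.0]]
ft_force: [-0.4, 0.5, -0.6]
width: 0.0191
grip_force: 39.9
```

```bash
cat > tgt.py <<'E'
from h import *
def to(x,y,yaw=-.0795,n=6):
    ps=[];ys=[]
    s=r.observe(); R=np.array(s["orientation"]); d=R.T@(np.array([x,y,s["tool_pos"][2]])-s["tool_pos"])
    print(s["time"],s["tool_pos"].round(4),"tool d mm",(d*1000).round(1),"dyaw about tool z",round(np.arctan2(R[1,0],R[0,0])-yaw,4),s["width"].round(4),s["grip_force"].round(1),s["ft_force"].round(1))
E
python3 -c "
from tgt import *
to(.6022,-.1176)
for k in 'side',:
    d,P=snap(k); save('s2.png',cv2.resize(d['frame'][140:240,270:420],None,fx=5,fy=5,interpolation=cv2.INTER_CUBIC))
to(.6022,-.1176)"
```

```text
Traceback (most recent call last):
  File "tgt.py", line 5, in to
    print(s["time"],s["tool_pos"].round(4),"tool d mm",(d*1000).round(1),"dyaw about tool z",round(np.arctan2(R[1,0],R[0,0])-yaw,4),s["width"].round(4),s["grip_force"].round(1),s["ft_force"].round(1))
                                                                                                                                    ^^^^^^^^^^^^^^^^
AttributeError: 'float' object has no attribute 'round'
```

Call:
arm_command([
  [0, -1, 20, 0, 0, -0.002, 1],
  [0, 0, 15, 0, 0, 0, 1],
  [0, 0, 8, 0, 0, 0, 1],
  [0, 0, 0, 0, 0, 0, 1],
  [0, 0, 0, 0, 0, 0, 1],
])

```text
time: 7.85
tool_pos: [0.6026, -0.1176, 0.0627]
orientation: [[0.997, -0.079, 0.001], [-0.079, -0.997, -0.0], [0.001, 0.0, -1.0]]
ft_force: [0.6, -0.2, -1.0]
width: 0.0188
grip_force: 40.0
```

Call:
arm_command([
  [0, 0, 5, 0, 0, 0, 1],
  [0, 0, 4, 0, 0, 0, 1],
  [0, 0, 3, 0, 0, 0, 1],
  [0, 0, 0, 0, 0, 0, 1],
  [0, 0, 0, 0, 0, 0, 1],
])

```text
time: 8.35
tool_pos: [0.6022, -0.1174, 0.0503]
orientation: [[0.997, -0.079, -0.0], [-0.079, -0.997, -0.0], [-0.0, 0.0, -1.0]]
ft_force: [0.4, 0.3, -1.0]
width: 0.0197
grip_force: 40.0
```

Call:
arm_command([
  [0, 0, 0.6, 0, 0, 0, 1],
  [0, 0, 0.4, 0, 0, 0, 1],
  [0, 0, 0, 0, 0, 0, 0.6],
  [0, 0, 0, 0, 0, 0, 0.6],
  [0, 0, 0, 0, 0, 0, 0.6],
])

```text
time: 8.85
tool_pos: [0.6024, -0.1174, 0.0495]
orientation: [[0.997, -0.079, 0.0], [-0.079, -0.997, -0.0], [0.0, 0.0, -1.0]]
ft_force: [0.5, 1.1, -1.3]
width: 0.034
grip_force: 0.0
```

Call:
arm_command([
  [0, 0, -25, 0, 0, 0, 0.5],
  [0, 0, -45, 0, 0, 0, 0.3],
  [0, 0, -45, 0, 0, 0, 0],
  [0, 0, -30, 0, 0, 0, 0],
  [-30, 0, 0, 0, 0, 0, 0],
])

```text
time: 9.35
tool_pos: [0.5785, -0.1167, 0.1999]
orientation: [[0.997, -0.079, 0.015], [-0.079, -0.997, -0.004], [0.015, 0.003, -1.0]]
ft_force: [-0.4, 0.3, 0.5]
width: 0.0853
grip_force: 0.0
```

Call:
arm_command([
  [-40, 0, 0, 0, 0, 0, 0],
  [0, 0, 0, 0, 0, 0, 0],
  [0, 0, 0, 0, 0, 0, 0],
  [0, 0, 0, 0, 0, 0, 0],
  [0, 0, 0, 0, 0, 0, 0],
])

```text
time: 9.85
tool_pos: [0.5337, -0.1121, 0.1944]
orientation: [[0.997, -0.079, 0.001], [-0.079, -0.997, -0.0], [0.001, 0.0, -1.0]]
ft_force: [0.6, 0.1, 0.3]
width: 0.0857
grip_force: 0.0
```

```bash
sed -i 's/s\["width"\].round(4),s\["grip_force"\].round(1)/s["width"],s["grip_force"]/' tgt.py
cat > sp.py <<'E'
from run import *; from fit import bands
def look(fn):
    d,P=snap("wrist"); np.savez(fn+".npz",P=P,f=d["frame"]); save(fn+".png",d["frame"])
    Q,z,box,R=report(P)
    Q3=np.dstack([Q,z])
    for nm,x,y in(("thick",.054,.042),("thin",.049,-.048)):
        print(nm,"in guess frame (dth +.0055 = jig)"); bands(Q3,0,x,y,.03,((.058,.075),))
E
python3 -c "
from tgt import *
to(.504,.0708,-.267)
from sp import *
look('w5')"
```

```text
9.85 [ 0.5337 -0.1121  0.1944] tool d mm [-4.4e+01 -1.8e+02 -1.0e-01] dyaw about tool z 0.1879 0.08567873077298026 0.0 [0.6 0.1 0.3]
short front (array([0.96820035, 0.00235382]), 17)
short sides (array([-0.01665179,  0.06804671]), 6) (array([-0.07176156,  0.02337572]), 6)
long front (array([-0.00529504,  0.05681695]), 17)
long sides (array([ 0.00811776, -0.02357847]), 13) (array([ 0.00614813, -0.07246416]), 12)
tile back (array([-0.03621573,  0.03820043]), 60)
tile front (array([-0.03471051, -0.04060364]), 51)
tile l/r (array([0.03719442, 0.06462881]), 30) (array([ 0.0278137, -0.0638759]), 27) [array([-1.51,  0.27]), array([ 80.04, 129.93]), np.float64(2.05)]
bed front (array([-0.00331861, -0.07759406]), 58) sides (array([0.00733245, 0.08096716]), 51) (array([ 0.00323116, -0.08725468]), 51)
rail rear (array([-0.00423719,  0.10017738]), 74)
thick in guess frame (dth +.0055 = jig)
0.058 0.075 367 [0.0535 0.0423 0.0664] [array([53.5, 42.3]), array([ 9.3, 19.3]), np.float64(0.3)]
thin in guess frame (dth +.0055 = jig)
0.058 0.075 0
```

View pics/w5.png

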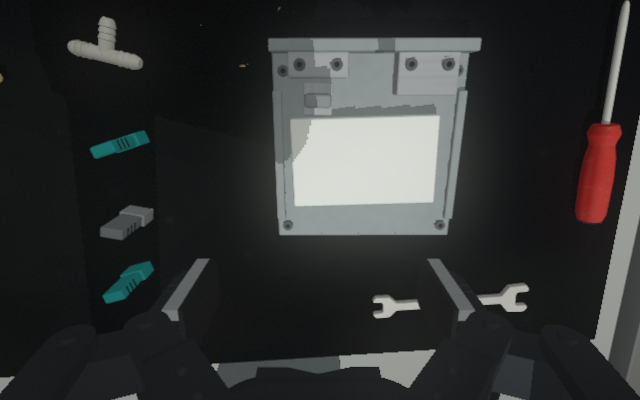

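The thick spacer stands in the wide gap at (317,98), square and central, and the tile has not moved. Next, the thin one.

Call:
arm_command([
  [0, 0, 0, 0, 0, 0.1, 0],
  [0, 0, 0, 0, 0, 0.088, 0],
  [-19.2, -42.2, 0, 0, 0, 0, 0],
  [-19.2, -42.2, 0, 0, 0, 0, 0],
  [-19.2, -42.2, 0, 0, 0, 0, 0],
])

```text
time: 10.4
tool_pos: [0.5108, 0.0266, 0.194]
orientation: [[0.964, -0.265, 0.0], [-0.265, -0.964, 0.0], [0.0, -0.0, -1.0]]
ft_force: [0.5, 0.5, 0.7]
width: 0.0853
grip_force: 0.0
```

Call:
arm_command([
  [-19.2, -42, 20, 0, 0, 0, 0],
  [0, 0, 30, 0, 0, 0, 0],
  [0, 0, 10, 0, 0, 0, 0],
  [0, 0, 0, 0, 0, 0, 0],
  [0, 0, 0, 0, 0, 0, 0],
])

```text
time: 10.9
tool_pos: [0.5041, 0.07, 0.1349]
orientation: [[0.964, -0.265, 0.001], [-0.265, -0.964, -0.0], [0.001, 0.0, -1.0]]
ft_force: [-0.6, -0.1, -0.4]
width: 0.0857
grip_force: 0.0
```

```bash
python3 -c "
from tgt import *
from fit import bands
to(.5041,.0708,-.267)
d,P=snap('wrist'); bands(P,0,.5041,.0708,.03,((.051,.062),(.016,.024)))
to(.5041,.0708,-.267)
"
```

```text
10.9 [0.5041 0.07   0.1349] tool d mm [-0.2 -0.8 -0. ] dyaw about tool z -0.0014 0.08571270264804633 0.0 [-0.6 -0.1 -0.4]
0.051 0.062 430 [0.505  0.0704 0.0541] [array([504.6,  70.5]), array([19.5,  9.7]), np.float64(74.0)]
0.016 0.024 177 [0.5082 0.0697 0.0194] [array([505.1,  70.5]), array([23.9, 11. ]), np.float64(74.1)]
10.95 [0.5044 0.0699 0.1354] tool d mm [-0.5 -0.8 -0. ] dyaw about tool z -0.0017 0.08514965517069106 0.0 [ 1.  -0.7  0.7]
```

Call:
arm_command([
  [0, -0.6, 35, 0, 0, 0.008, 0],
  [0, 0, 35, 0, 0, 0, 0],
  [0, 0, 28, 0, 0, 0, 0],
  [0, 0, 0, 0, 0, 0, 0],
  [0, 0, 0, 0, 0, 0, 0.7],
], squeeze=40)

```text
time: 11.45
tool_pos: [0.5043, 0.0707, 0.0374]
orientation: [[0.962, -0.273, 0.001], [-0.273, -0.962, -0.0], [0.001, -0.0, -1.0]]
ft_force: [0.1, 0.2, -0.8]
width: 0.0732
grip_force: 0.0
```

Call:
arm_command([
  [0, 0, 0, 0, 0, 0, 1],
  [0, 0, 0, 0, 0, 0, 1],
  [0, 0, 0, 0, 0, 0, 1],
  [0, 0, 0, 0, 0, 0, 1],
  [0, 0, 0, 0, 0, 0, 1],
])

```text
time: 11.95
tool_pos: [0.5039, 0.0713, 0.0375]
orientation: [[0.962, -0.272, 0.002], [-0.272, -0.962, -0.0], [0.002, -0.0, -1.0]]
ft_force: [-0.1, -1.1, 6.4]
width: 0.0189
grip_force: 40.0
```

Call:
arm_command([
  [0, 0, -40, 0, 0, 0, 1],
  [0, 0, -45, 0, 0, 0, 1],
  [0, 0, -45, 0, 0, -0.1, 1],
  [0, 0, 0, 0, 0, -0.0925, 1],
  [17.9, 45, 0, 0, 0, 0, 1],
])

```text
time: 12.45
tool_pos: [0.5166, 0.029, 0.1685]
orientation: [[0.997, -0.075, 0.003], [-0.075, -0.997, 0.003], [0.002, -0.003, -1.0]]
ft_force: [0.6, -0.6, -1.5]
width: 0.0192
grip_force: 39.5
```

Call:
arm_command([
  [17.9, 45, 0, 0, 0, 0, 1],
  [17.9, 45, 0, 0, 0, 0, 1],
  [17.9, 45, 0, 0, 0, 0, 1],
  [17.9, 45, 0, 0, 0, 0, 1],
  [17.9, 45, 0, 0, 0, 0, 1],
])

```text
time: 12.95
tool_pos: [0.5879, -0.2083, 0.1663]
orientation: [[0.997, -0.083, -0.0], [-0.083, -0.997, 0.0], [-0.0, -0.0, -1.0]]
ft_force: [0.4, 0.6, -0.3]
width: 0.0193
grip_force: 39.5
```

Call:
arm_command([
  [0, 0, 20, 0, 0, 0, 1],
  [0, 0, 30, 0, 0, 0, 1],
  [0, 0, 15, 0, 0, 0, 1],
  [0, 0, 0, 0, 0, 0, 1],
  [0, 0, 0, 0, 0, 0, 1],
])

```text
time: 13.45
tool_pos: [0.5879, -0.2066, 0.1015]
orientation: [[0.997, -0.082, -0.0], [-0.082, -0.997, 0.0], [-0.0, -0.0, -1.0]]
ft_force: [-0.2, -0.6, -0.5]
width: 0.0191
grip_force: 39.6
```

```bash
python3 -c "
from tgt import *
to(.5897,-.2067)
vision.snapshot('side')
to(.5897,-.2067)
"
```

```text
13.45 [ 0.5879 -0.2066  0.1015] tool d mm [ 1.8 -0.  -0. ] dyaw about tool z -0.0031 0.01912625287317196 39.64472830295563 [-0.2 -0.6 -0.5]
13.5 [ 0.5885 -0.2068  0.1023] tool d mm [ 1.2 -0.2  0. ] dyaw about tool z -0.003 0.01909082984157398 39.643346071243286 [ 0.9 -0.5 -1. ]
```

Call:
arm_command([
  [1.1, 0, 20, 0, 0, -0.003, 1],
  [0, 0, 12, 0, 0, 0, 1],
  [0, 0, 6, 0, 0, 0, 1],
  [0, 0, 0, 0, 0, 0, 1],
  [0, 0, 0, 0, 0, 0, 1],
])

```text
time: 14.0
tool_pos: [0.5893, -0.2068, 0.064]
orientation: [[0.997, -0.08, 0.001], [-0.08, -0.997, -0.0], [0.001, 0.0, -1.0]]
ft_force: [-0.7, -0.4, -1.2]
width: 0.0191
grip_force: 39.6
```

```bash
python3 -c "
from tgt import *
to(.5897,-.2067)
d,P=snap('side')
save('s3.png',cv2.resize(d['frame'][140:220,280:400],None,fx=6,fy=6,interpolation=cv2.INTER_CUBIC))
"
```

```text
14.0 [ 0.5893 -0.2068  0.064 ] tool d mm [ 0.4 -0.2  0. ] dyaw about tool z -0.0001 0.01912986255119949 39.6343070268631 [-0.7 -0.4 -1.2]
```

Call:
arm_command([
  [0, 0, 5, 0, 0, 0, 1],
  [0, 0, 4, 0, 0, 0, 1],
  [0, 0, 3, 0, 0, 0, 1],
  [0, 0, 0, 0, 0, 0, 1],
  [0, 0, 0, 0, 0, 0, 1],
])

```text
time: 14.55
tool_pos: [0.5889, -0.2067, 0.0513]
orientation: [[0.997, -0.08, -0.0], [-0.08, -0.997, 0.0], [-0.0, -0.0, -1.0]]
ft_force: [-0.6, -0.6, -0.7]
width: 0.0193
grip_force: 39.6
```

Call:
arm_command([
  [0, 0, 1, 0, 0, 0, 1],
  [0, 0, 0.8, 0, 0, 0, 1],
  [0, 0, 0, 0, 0, 0, 1],
  [0, 0, 0, 0, 0, 0, 0.6],
  [0, 0, 0, 0, 0, 0, 0.6],
])

```text
time: 15.05
tool_pos: [0.5891, -0.2068, 0.0499]
orientation: [[0.997, -0.08, 0.0], [-0.08, -0.997, -0.0], [0.0, 0.0, -1.0]]
ft_force: [-0.4, -0.9, 0.6]
width: 0.0343
grip_force: 0.0
```

Call:
arm_command([
  [0, 0, 0, 0, 0, 0, 0.6],
  [0, 0, -25, 0, 0, 0, 0.6],
  [0, 0, -45, 0, 0, 0, 0.5],
  [-10, 0, -45, 0, 0, 0, 0],
  [-40, -20, -30, 0, 0, 0, 0],
])

```text
time: 15.55
tool_pos: [0.5475, -0.1873, 0.1961]
orientation: [[0.997, -0.081, 0.009], [-0.081, -0.997, -0.005], [0.009, 0.004, -1.0]]
ft_force: [-0.9, 0.1, 1.3]
width: 0.07
grip_force: 0.0
```

Call:
arm_command([
  [-15, -20, 0, 0, 0, 0, 0],
  [0, 0, 0, 0, 0, 0, 0],
  [0, 0, 0, 0, 0, 0, 0],
  [0, 0, 0, 0, 0, 0, 0],
  [0, 0, 0, 0, 0, 0, 0],
])

```text
time: 16.05
tool_pos: [0.5306, -0.1639, 0.1918]
orientation: [[0.997, -0.08, -0.001], [-0.08, -0.997, 0.0], [-0.001, 0.0, -1.0]]
ft_force: [-0.2, -0.5, 0.3]
width: 0.0854
grip_force: 0.0
```

```bash
python3 -c "
from tgt import *
to(.5041,.0708,-.0795)
from sp import *
look('w6')"
```

```text
16.05 [ 0.5306 -0.1639  0.1918] tool d mm [ -45.2 -231.9    0. ] dyaw about tool z -0.0005 0.08542565969518445 0.0 [-0.2 -0.5  0.3]
short front (array([0.96921615, 0.00224528]), 17)
short sides (array([0.0090403 , 0.06568762]), 6) (array([0.07587654, 0.01145285]), 6)
long front (array([0.13456675, 0.06091319]), 12)
long sides (array([ 0.01815584, -0.02458804]), 13) (array([ 0.02021613, -0.07361886]), 13)
tile back (array([-0.03394261,  0.03812374]), 59)
tile front (array([-0.0363963 , -0.04063983]), 56)
tile l/r (array([0.03830346, 0.0644558 ]), 29) (array([ 0.03629484, -0.06399322]), 29) [array([1.78, 0.29]), array([ 87.  , 130.21]), np.float64(1.87)]
bed front (array([-0.00406751, -0.07797004]), 62) sides (array([0.01128709, 0.08066636]), 51) (array([ 0.0056735, -0.0875045]), 47)
rail rear (array([-0.00452485,  0.09987555]), 70)
thick in guess frame (dth +.0055 = jig)
0.058 0.075 416 [0.0534 0.0415 0.0658] [array([53.3, 42. ]), array([10. , 20.4]), np.float64(0.2)]
thin in guess frame (dth +.0055 = jig)
0.058 0.075 410 [ 0.0489 -0.0477  0.0659] [array([ 48.7, -48.2]), array([10., 20.]), np.float64(0.8)]
```

View pics/w6.png

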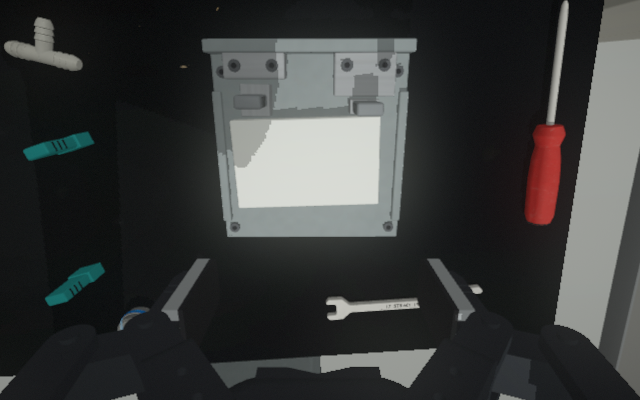

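Both spacers are placed square and central: thick at (250,102), thin at (368,107), with the tile in front at (306,162). I close the fingers and come down in front of the tile's front edge.

Call:
arm_command([
  [-28, -3.7, 20, 0, 0, 0, 1],
  [-28.4, -3.7, 30, 0, 0, 0, 1],
  [0, 0, 40, 0, 0, 0, 1],
  [0, 0, 40, 0, 0, 0, 1],
  [0, 0, 10, 0, 0, 0, 1],
], squeeze=40)

```text
time: 16.6
tool_pos: [0.4716, -0.1505, 0.0488]
orientation: [[0.997, -0.08, -0.007], [-0.08, -0.997, 0.003], [-0.008, -0.003, -1.0]]
ft_force: [-0.5, 0.5, 0.8]
width: 0.0122
grip_force: 0.0
```

Call:
arm_command([
  [0, 0, 0, 0, 0, 0, 1],
  [0, 0, 0, 0, 0, 0, 1],
  [0, 0, 0, 0, 0, 0, 1],
  [0, 0, 0, 0, 0, 0, 1],
  [0, 0, 0, 0, 0, 0, 1],
])

```text
time: 17.1
tool_pos: [0.4751, -0.1518, 0.0536]
orientation: [[0.997, -0.08, 0.002], [-0.08, -0.997, -0.001], [0.002, 0.001, -1.0]]
ft_force: [1.1, -0.4, 0.0]
width: -0.0002
grip_force: 0.0
```

```bash
python3 -c "
from tgt import *
to(.4750,-.1520)
d,P=snap('side'); m=np.zeros(P.shape[:2],bool)
save('s4.png',cv2.resize(d['frame'][120:240,270:430],None,fx=5,fy=5,interpolation=cv2.INTER_CUBIC))
to(.4750,-.1520)"
```

```text
17.1 [ 0.4751 -0.1518  0.0536] tool d mm [-0.1  0.3 -0. ] dyaw about tool z -0.0001 -0.00015380321278764215 0.0 [ 1.1 -0.4  0. ]
17.15 [ 0.4749 -0.1517  0.0534] tool d mm [0.1 0.3 0. ] dyaw about tool z -0.0001 -0.00015771257921609776 0.0 [ 0.  -0.1  0.3]
```

View pics/s4.png

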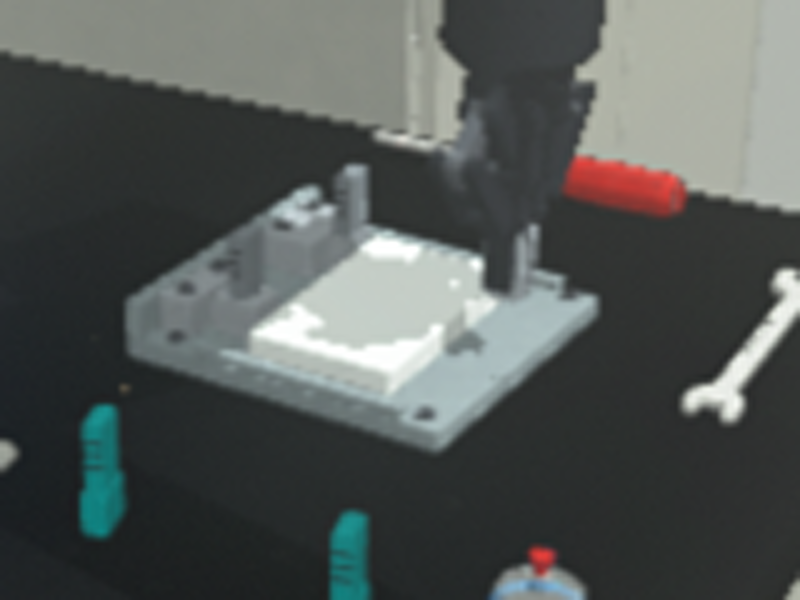

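The closed fingertips at (515,270) stand in front of the tile edge, and both tabs are upright at (245,265) and (352,195). I lower and advance.

Call:
arm_command([
  [0, 0, 15, 0, 0, 0, 1],
  [0, 0, 14, 0, 0, 0, 1],
  [0, 0, 0, 0, 0, 0, 1],
  [0, 0, 0, 0, 0, 0, 1],
  [5, 0, 0, 0, 0, 0, 1],
])

```text
time: 17.65
tool_pos: [0.4794, -0.1519, 0.0241]
orientation: [[0.997, -0.08, 0.0], [-0.08, -0.997, -0.0], [0.0, 0.0, -1.0]]
ft_force: [-0.1, 0.6, -0.4]
width: 0.0002
grip_force: 0.0
```

Call:
arm_command([
  [3, 0, 0, 0, 0, 0, 1],
  [2, 0, 0, 0, 0, 0, 1],
  [2, 0, 0, 0, 0, 0, 1],
  [1, 0, 0, 0, 0, 0, 1],
  [1, 0, 0, 0, 0, 0, 1],
])

```text
time: 18.15
tool_pos: [0.4884, -0.1525, 0.0235]
orientation: [[0.997, -0.08, -0.0], [-0.08, -0.997, -0.0], [-0.0, 0.0, -1.0]]
ft_force: [-0.7, 0.5, -1.0]
width: 0.0001
grip_force: 0.0
```

Call:
arm_command([
  [1, 0, 0, 0, 0, 0, 1],
  [1, 0, 0, 0, 0, 0, 1],
  [1, 0, 0, 0, 0, 0, 1],
  [1, 0, 0, 0, 0, 0, 1],
  [1, 0, 0, 0, 0, 0, 1],
])

```text
time: 18.65
tool_pos: [0.4928, -0.1528, 0.0234]
orientation: [[0.997, -0.08, -0.001], [-0.08, -0.997, 0.0], [-0.001, -0.0, -1.0]]
ft_force: [0.1, 0.4, 0.3]
width: 0.0001
grip_force: 0.7
```

Call:
arm_command([
  [0.8, 0, 0, 0, 0, 0, 1],
  [0.8, 0, 0, 0, 0, 0, 1],
  [0.8, 0, 0, 0, 0, 0, 1],
  [0.8, 0, 0, 0, 0, 0, 1],
  [0.8, 0, 0, 0, 0, 0, 1],
])

```text
time: 19.15
tool_pos: [0.4965, -0.153, 0.0233]
orientation: [[0.997, -0.079, -0.002], [-0.079, -0.997, 0.001], [-0.002, -0.0, -1.0]]
ft_force: [-4.9, -0.2, 2.6]
width: -0.0003
grip_force: 2.2
```

Call:
arm_command([
  [0.5, 0, 0, 0, 0, 0, 1],
  [0.5, 0, 0, 0, 0, 0, 1],
  [0.5, 0, 0, 0, 0, 0, 1],
  [0.5, 0, 0, 0, 0, 0, 1],
  [0, 0, 0, 0, 0, 0, 1],
])

```text
time: 19.65
tool_pos: [0.4974, -0.1524, 0.0231]
orientation: [[0.997, -0.08, -0.004], [-0.08, -0.997, 0.002], [-0.004, -0.002, -1.0]]
ft_force: [-5.9, 1.5, 2.5]
width: -0.0
grip_force: 3.0
```

Call:
arm_command([
  [0.5, 0, 0, 0, 0, 0, 1],
  [0.5, 0, 0, 0, 0, 0, 1],
  [0.5, 0, 0, 0, 0, 0, 1],
  [0.5, 0, 0, 0, 0, 0, 1],
  [0, 0, 0, 0, 0, 0, 1],
])

```text
time: 20.15
tool_pos: [0.4978, -0.1523, 0.0229]
orientation: [[0.997, -0.079, -0.007], [-0.079, -0.997, 0.003], [-0.007, -0.002, -1.0]]
ft_force: [-8.1, 1.4, 4.1]
width: 0.0001
grip_force: 4.3
```

```bash
cat > chk.py <<'E'
from tgt import *
from jig import *
to(.4990,-.1538)
for k in("wrist","scene","side"):
    d,P=snap(k); np.savez("c_%s.npz"%k,P=P,f=d["frame"]); Q,z,box,R=analyse(P)
    tile=box&(z>.022)&(z<.029)&(Q[...,0]<.05)&(Q[...,0]>-.06)&(abs(Q[...,1])<.075)
    top=box&(z>.0285)&(z<.036)&(Q[...,0]>.05)
    tab=box&(z>.058)&(z<.075)&(Q[...,0]>.02)&(Q[...,0]<.08)
    print(k,tile.sum(),top.sum(),tab.sum())
    for n,f in(("tile back",lambda:edges(Q,tile,1,-.058,.058,1)),("tile front",lambda:edges(Q,tile,1,-.058,.058,-1)),("rail",lambda:edges(Q,top,1,-.07,.07,1)),
       ("tabs",lambda:[rect(Q[tab&(Q[...,1]*s>0)]) for s in(1,-1)])):
        try: print(n,f())
        except Exception as e: print(n,"-")
E
python3 chk.py
```

```text
20.15 [ 0.4978 -0.1523  0.0229] tool d mm [ 1.3  1.4 -0. ] dyaw about tool z 0.0003 5.854566140726426e-05 4.265573546290398 [-8.1  1.4  4.1]
wrist 68623 1687 3056
tile back (array([-0.00838495,  0.04433572]), 55)
tile front (array([-0.0124422 , -0.03511854]), 44)
rail (array([-0.07575939,  0.05556985]), 18)
tabs [[array([51.99, 41.14]), array([ 0.64, 17.41]), np.float64(0.11)], [array([ 48.54, -47.85]), array([20.93,  7.09]), np.float64(86.29)]]
scene 753 540 73
tile back (array([-0.04745856,  0.03805371]), 36)
tile front (array([0.95265924, 0.00890937]), 27)
rail (array([-0.01669413,  0.09372463]), 46)
tabs [[array([55.61, 39.77]), array([13.79,  8.34]), np.float64(75.7)], [array([ 48.21, -47.57]), array([19.86, 11.19]), np.float64(89.24)]]
side 668 258 53
tile back (array([-0.01500413,  0.03569244]), 50)
tile front (array([-0.35556041, -0.01396503]), 37)
rail (array([0.01430601, 0.08657247]), 30)
tabs [[array([56.79, 46.06]), array([ 9.63, 24.25]), np.float64(0.02)], [array([ 49.24, -44.26]), array([ 9.35, 18.05]), np.float64(5.58)]]
```

Call:
arm_command([
  [0.8, 0, 0, 0, 0, 0, 1],
  [0.8, 0, 0, 0, 0, 0, 1],
  [0.8, 0, 0, 0, 0, 0, 1],
  [0.8, 0, 0, 0, 0, 0, 1],
  [0, 0, 0, 0, 0, 0, 1],
])

```text
time: 20.8
tool_pos: [0.4979, -0.1521, 0.0224]
orientation: [[0.997, -0.078, -0.014], [-0.078, -0.997, 0.004], [-0.014, -0.003, -1.0]]
ft_force: [-13.3, -0.4, 6.2]
width: -0.0002
grip_force: 6.9
```

```bash
python3 chk.py | head -6
```

```text
20.8 [ 0.4979 -0.1521  0.0224] tool d mm [ 1.2  1.6 -0. ] dyaw about tool z 0.0013 -0.00015590578167294384 6.874354183673859 [-13.3  -0.4   6.2]
wrist 69234 1693 3187
tile back (array([-0.00749358,  0.04440103]), 55)
tile front (array([-0.00640725, -0.03490828]), 43)
rail (array([-0.07518796,  0.05556423]), 19)
tabs [[array([52.03, 41.2 ]), array([ 0.65, 16.89]), np.float64(0.59)], [array([ 48.47, -48.32]), array([21.7 ,  7.39]), np.float64(85.75)]]
```

Call:
arm_command([
  [0.6, 0, 0, 0, 0, 0, 1],
  [0.6, 0, 0, 0, 0, 0, 1],
  [0.6, 0, 0, 0, 0, 0, 1],
  [0, 0, 0, 0, 0, 0, 1],
  [0, 0, 0, 0, 0, 0, 1],
])

```text
time: 21.45
tool_pos: [0.4979, -0.152, 0.0222]
orientation: [[0.997, -0.078, -0.017], [-0.078, -0.997, 0.004], [-0.017, -0.003, -1.0]]
ft_force: [-16.0, -0.3, 7.3]
width: -0.0002
grip_force: 8.3
```

Run:
```python
from tgt import *
from jig import *
to(.4990,-.1538)
out=[]
for i in range(6):
    d,P=snap("wrist"); Q,z,box,R=analyse(P)
    tile=box&(z>.022)&(z<.029)&(Q[...,0]<.05)&(Q[...,0]>-.06)&(abs(Q[...,1])<.075)
    bed=box&(z>.008)&(z<.04)
    row=[]
    for m,ax,lo,hi,s in((tile,1,-.058,.058,1),(tile,1,-.058,.058,-1),(tile,0,-.02,.035,1),(tile,0,-.02,.035,-1),(bed,0,-.02,.045,1),(bed,0,-.02,.045,-1)):
        try: row+=list(edges(Q,m,ax,lo,hi,s)[0])
        except Exception: row+=[np.nan]*2
    # foot front/back gaps: heights between tile back edge & stops in each spacer lane
    out.append(row)
print(np.array(out).mean(0).round(4).reshape(-1,2)); print(np.array(out).std(0).round(4).reshape(-1,2))
z=P[...,2]
for nm,y in(("thick",.042),("thin",-.048)):
    m=box&(abs(Q[...,1]-y)<.006)&(Q[...,0]>.03)
    q=np.c_[Q[m][:,0],z[m]]; b=np.arange(.036,.08,.002)
    print(nm,[(round(float(a),3),np.round(np.median(k)*1e3,0)) for a in b if len(k:=q[(q[:,0]>=a)&(q[:,0]<a+.002),1])>2])
to(.4990,-.1538)
```

```text
21.45 [ 0.4979 -0.152   0.0222] tool d mm [ 1.2  1.8 -0. ] dyaw about tool z 0.0017 -0.0002303276516165276 8.308800458908081 [-16.   -0.3   7.3]
[[-0.0076  0.0444]
 [-0.0084 -0.0353]
 [ 0.0104  0.0649]
 [ 0.0048 -0.0642]
 [ 0.0088  0.0812]
 [ 0.0035 -0.0879]]
[[0.0002 0.    ]
 [0.0003 0.    ]
 [0.0016 0.    ]
 [0.0011 0.    ]
 [0.0014 0.0001]
 [0.0021 0.    ]]
thick [(0.036, np.float64(26.0)), (0.038, np.float64(26.0)), (0.04, np.float64(26.0)), (0.042, np.float64(26.0)), (0.044, np.float64(31.0)), (0.046, np.float64(32.0)), (0.048, np.float64(32.0)), (0.05, np.float64(36.0)), (0.052, np.float64(48.0))]
thin [(0.036, np.float64(26.0)), (0.038, np.float64(26.0)), (0.04, np.float64(26.0)), (0.042, np.float64(26.0)), (0.044, np.float64(47.0)), (0.046, np.float64(66.0)), (0.048, np.float64(67.0)), (0.05, np.float64(67.0)), (0.056, np.float64(32.0)), (0.058, np.float64(31.0))]
21.75 [ 0.4979 -0.1519  0.0222] tool d mm [ 1.2  1.8 -0. ] dyaw about tool z 0.0016 0.0002104016900799647 8.299462348222733 [-16.4  -0.6   7.1]
```

```bash
python3 -c "
from rig import workorder
print(workorder.finish_job())"
```

```text
the job is handed in; nothing more can be done
None
```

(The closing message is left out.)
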